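# Seat the plaster cast in its holder and clamp it

## Robot

A 6-joint arm with a two-finger parallel gripper is mounted at the origin on the work surface. World frame = base frame: x ahead of the robot, y to its left, z up, the work surface at z = 0. Lengths are in m, angles in degrees, forces in N, time in s.
With the tool pointing down it reaches from about 0.35 to 0.875 m from the base axis. Payload 4.2 kg.
Tool frame: the origin (TCP) lies on the centre line of the jaws, within the pads' length; the fingertips stand 25 mm ahead of it and the grasp point (between the pads) lies 6 mm ahead of it (tcp_to_tips is the distance from the TCP to the fingertips, in m); z points along the fingers, y is the direction in which the jaws open and shut (so a half turn about z gives the same grasp; the last joint's range is limited). The gripper opens to 85 mm and grips with 20 to 120 N. Pads are 22 mm wide; open, the fingers measure 114 mm over their backs; the gripper's body (76 mm by 85 mm) begins 54 mm behind the grasp point. The pads swing forward as they close: fully open they stand 13 mm farther back than shut.
Start: joints at [85.462, 22.042, 0.453, 0, -68.411, -14.817], TCP at [0.207, 0.59, 0.256] pointing down, gripper open.
Joint ranges: [-179.83, 179.83], [-69.29, 118.12], [-61.27, 80.66], [-181.25, 117.63], [-171.15, -9.14], [-177.46, 177.46]. Speed limits (degrees/s): [159.86, 159.86, 180, 180, 180, 180].

## Interface

Orientations are given as [roll, pitch, yaw] about the fixed x, y, z axes, in that order (R = Rz(yaw) Ry(pitch) Rx(roll)).
In Python, from rig import * gives the robot as it stands.
- The arm moves only by the tool carry_out, never from a script. Its argument "moves" is a list of rows, each a list of 5 numbers: the finger opening in mm, from 0 to 85.4, then the shift along the world's x, y, z in mm, then the turn about the world's z in rad. In form: [[gripper, x, y, z, spin], ...]. A call has 1 to 5 rows; each row is the pose to reach, as a shift and turn from the pose commanded when the call began; what a row does not reach only later rows make up. A row lasts 1/10 s, in which the tool goes at most 50 mm and 8.59 degrees, less where a joint would pass 70% of its speed; a pose out of reach is approached as far as the arm can. A call with a gripper value outside its range is refused whole. The fingers move at their own pace and stop on an object; "grip_force" is the grip in N (left out, the last holds). Time passes only in rows, so rows that repeat a pose let the fingers close. It gives the time, the measured TCP pose, the force and the opening at its end, in the units of the state.
- state(): the state, without advancing time (a new reading comes with each control period).
- camera(name): name is "scene" or "top"; returns a dict with "pixels" (400x640x3 uint8, blue, green, red), "depth" (400x640 float32, m along the optical axis (not along the pixel's ray), 0 where there is no reading), "fov_y" (degrees; the focal length in pixels is half the picture's height over the tangent of half this angle, whatever the lens; pixels are square), "cx", "cy" (the principal point, pixels), "T" (4x4, takes a point from camera to world coordinates). Camera axes: x right, y down, z forward; pixel columns grow to the right and rows downward; lengths in m; the calibration is good to about 2 mm. A picture is of the moment at which its call begins.
- close_job(): hands the job in, once; it reports no verdict.
Trained networks look in a picture, given as the dict that the camera call returned (one of the last four; its "shot" number tells which), for a name from the list of things; names that differ only in an ending like _2 or _b are one class to them, and where a whole thing is asked for, a point or a joint stands for the part that bears it (a point fixed in the world has none). Each returns a list of dicts, best first, with "conf" (0 to 1); they miss things now and then, are a little off and sometimes report something else, mostly with a low value. They report only what shows in the picture. A call takes as long as a camera call. They do not tell look-alikes from the thing itself.
- spot_in(picture, thing): "box" ([centre column, centre row, width, height] in pixels, round what is visible of it).
The state is a dict: "time": time; "joint_positions": joint angles; "joint_velocities": joint speeds; "effort": joint torques, N m; "position": TCP position; "tool_rot": TCP orientation; "force": force on the tool from outside, world axes, zero at the start; "torque": the same for the moment, N m; "finger_gap": opening from 0.0 (shut) to 1.0 (fully open).
Only numpy, scipy, OpenCV 4.12 (cv2) and the standard library are available. Lean on these libraries where they do the work, as an engineer would, in place of code of your own. Each camera call takes 0.05 s, during which the arm holds its last target.

## Task

Put the plaster dental cast into the bench holder between the brass pins, its open heel towards the hinge. Press it down firmly, but without crushing it, until you feel the plate under it come up against its hard stop, and hold it pressed there a moment; only then swing the hinged clamp all the way down over it and let go. Leave the bowl, the spatula and the two impression trays alone.

Things in the scene. Friction and masses are not known exactly. Their poses are not given: they have to be found in the camera images.
- cast: Loose off-white plaster cast, 0.15-0.3 kg: block 60 mm long (own x), 50 wide (own y), 40 high, plus a horseshoe of teeth 9 mm high on top, round its -x end (front, trimmed corners), open at the +x end (heel), flat between the teeth. Origin: centre of the underside, z up. Grip across the 50 mm width, tips 17 mm or more above the underside to clear the pins. Over 30 N against the holder cracks it.
- holder: Aluminium bench holder, fixed, 136 x 96 mm, 20 mm high. Origin on the bench under the nest's centre; +x points to the clamp's hinge, z up. Eight brass pins (8 mm thick, round heads, tops 40 mm above the bench) surround the nest, 1.5 mm play on every side of the cast, whose own x goes along the holder's x. Between them a blue ejector plate, 50 x 42 mm (see seat).
- seat (a point): Nest centre, 24 mm above the bench, axes as the holder's. Home for the cast's underside is 0 to 8 mm above it: a hidden hard stop, set differently each time. The ejector plate starts 3 to 7 mm (unknown) above its stop, slides down against a steady 7 N, stays where left; the cast's weight does not move it. At the stop resistance climbs steeply: hold 13 to 20 N there for half a second.
- clamp (a joint): Angle of the blue clamp arm (rad): 0 = closed, level over the nest, at its stop; grows as it opens; starts at 1.9 to 2.3, leaning back from the nest. Stiff hinge (0.3 N m, about 3 N at the handle), stays where left. A sprung rubber-tipped plunger under the arm (14 mm travel) bears on the cast between the teeth for the last 3 to 11 mm, with 1 to 2 N.
- clamp_hinge (a point): Point on the clamp's hinge axis, 62 mm along holder +x from the nest centre and 92 mm above the bench; the axis is the holder's y.
- clamp_grip (a point): Where to pinch the clamp's red handle, on its axis: a round bar 12 mm thick along the holder's y at the arm's free end, 115 mm from the hinge axis, reaching 70 mm out on the +y side; this point is 50 mm out. From the hinge, in holder axes, at angle q: (-115 cos q, 50, 115 sin q) mm. Fingers pointing down can pinch it and follow the arc, the bar turning between them.
- bowl: Red plastic mixing bowl, 110 mm across, 55 mm high. Origin under its centre. Leave it alone.
- spatula: Loose spatula lying on the bench, origin under its middle. Leave it alone.
- tray_a: Metal impression tray, horseshoe about 75 mm with a flat handle, 13 mm high. Origin under the horseshoe. Leave it alone.
- tray_b: A second such tray. Leave it alone.
There are look-alikes about, which are no part of the job. Several things look just like the cast: the one meant starts nearest to the robot's base. Several things have the shape of the holder; the one meant has the colours described above.

How it is judged (in metres and radians):
On the way, in this order (a step that is already met when the one before it is completed fails the run):
1. the cast, in the nest the right way round, is held pressed against the hard stop while the clamp is still open (z of cast in the frame of seat below 0.0095 m and horizontal distance between cast and seat below 0.005 m and x of clamp_hinge in the frame of cast above 0.04 m and angle between the x axis of cast and the x axis of holder, either way round below 0.1 rad and angle between cast's own z axis and vertical below 0.05 rad and contact force between cast and holder above 11 N and value of joint clamp above 0.6 rad), for 0.2 s.
2. the clamp is closed over it (value of joint clamp below 0.05 rad), for 0.2 s.
At the end, for the whole second after the job is handed in: The cast lies in the nest, heel towards the hinge, its underside at most 9.5 mm above the seat point (highest stop plus 1.5 mm), within 5 mm of the nest's centre, turned under 0.1 rad, tilted under 0.05 rad; the clamp is closed to under 0.05 rad; the cast is at rest (z of cast in the frame of seat below 0.0095 m and horizontal distance between cast and seat below 0.005 m and x of clamp_hinge in the frame of cast above 0.04 m and angle between the x axis of cast and the x axis of holder, either way round below 0.1 rad and angle between cast's own z axis and vertical below 0.05 rad and value of joint clamp below 0.05 rad and linear speed of cast below 0.01 m/s); the robot touches nothing.
It fails at once if the cast is pressed against the holder or clamp with more than 30 N (contact force between cast and holder above 30 N).
It fails at once if a bystander is moved by more than 20 mm (distance of any of bowl, spatula, tray_a, tray_b from where it was at the start of the episode above 0.02 m).
It also fails if it takes over 72 s, if anything falls off the work surface, if the arm or the gripper's body presses on something with over 40 N, if the wrist force passes 120 N, or if a joint passes its speed limit or range.

## Working session

There is one attempt and no reset: what is moved stays moved. The work goes in short steps, Python scripts to look and compute and a tool call to move; the robot and the scene stay as the last step left them, time stands still between calls to the robot, and variables do not carry over. Pictures are saved under pics/ and viewed, and the job is handed in when it is done.

Besides the shell and the picture viewer there is one more tool, called after "Call:" as a command line: name --pt "numbers of a row" for each row, then --argument value for the rest. carry_out: Moves the arm, as the interface text tells. Its arguments: {"type":"object","properties":{"moves":{"type":"array"},"grip_force":{"type":"number"}},"required":["moves"]}

```bash
ls; mkdir -p pics; python3 - <<'E'
from rig import *
import cv2,pickle
print(state())
for n in ("scene","top"):
    p=camera(n); cv2.imwrite(f"pics/{n}0.png",p["pixels"]); pickle.dump(p,open(f"{n}0.pkl","wb"))
    print(n,p["fov_y"],p["cx"],p["cy"],p["T"])
    for t in ("cast","holder","clamp","bowl","spatula","tray_a","clamp_grip"):
        try: print(t,[([round(v) for v in d["box"]],round(d["conf"],2)) for d in spot_in(p,t)])
        except Exception as e: print(t,e)
E
```

```text
pics
{'time': 0.0, 'joint_positions': array([ 8.54610554e+01,  2.20908432e+01,  3.78083239e-01, -2.85329055e-02,
       -6.84097628e+01, -1.48163066e+01]), 'joint_velocities': array([ 0.10259467, -0.0502813 ,  0.00905421, -0.08279051, -0.03358974,
        0.00578456]), 'effort': array([-8.55871222e-04, -3.92293167e+01,  1.88402599e+01,  4.18611914e+00,
       -4.65885911e-03,  1.26845510e-06]), 'position': array([0.20694825, 0.58917683, 0.25521024]), 'tool_rot': array([ 1.79874770e+02, -5.70511971e-03, -1.93657725e+01]), 'force': array([-0.02812747,  0.95974473, -0.32849377]), 'torque': array([-0.02445001, -0.02728987, -0.01721967]), 'finger_gap': 0.9990344784888273}
scene 44.022709103910294 320.484597596541 212.2128151525248 [[ 0.46555298  0.73871531 -0.48740139  1.07694647]
 [ 0.88500073 -0.39221822  0.25087561 -0.28200558]
 [-0.00584205 -0.54814647 -0.83636195  1.0216799 ]
 [ 0.          0.          0.          1.        ]]
cast [([410, 181, 27, 30], 0.72), ([416, 214, 33, 25], 0.62)]
holder [([326, 148, 61, 78], 0.82), ([316, 229, 91, 68], 0.69)]
clamp [([339, 214, 50, 37], 0.91)
[... 161 characters left out ...]
6)]
clamp_grip [([323, 133, 35, 46], 0.88), ([340, 214, 52, 34], 0.74)]
top 53.2798464816842 313.49466300523756 194.75642778343826 [[ 0.02484225 -0.98249588  0.18462046  0.3495107 ]
 [-0.99951804 -0.02097174  0.02288816 -0.00422756]
 [-0.01861571 -0.18510007 -0.98254334  0.98454077]
 [ 0.          0.          0.          1.        ]]
cast [([236, 162, 29, 25], 0.88), ([211, 203, 21, 30], 0.62)]
holder [([327, 183, 72, 97], 0.98), ([268, 274, 52, 68], 0.88)]
clamp [([316, 158, 43, 45], 0.95), ([260, 279, 35, 65], 0.84)]
bowl [([437, 192, 46, 47], 0.78)]
spatula [([336, 109, 23, 105], 0.69)]
tray_a [([188, 130, 39, 27], 0.88), ([439, 141, 30, 35], 0.61)]
clamp_grip [([316, 154, 44, 41], 0.64)]
```

```bash
python3 - <<'E'
import cv2
a=cv2.imread("pics/scene0.png");b=cv2.imread("pics/top0.png")
cv2.imwrite("pics/s0z.png",cv2.resize(a[80:380,160:560],None,fx=2,fy=2,interpolation=cv2.INTER_CUBIC))
cv2.imwrite("pics/t0z.png",cv2.resize(b[50:350,150:500],None,fx=2,fy=2,interpolation=cv2.INTER_CUBIC))
E
```

```text
(no output)
```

View pics/s0z.png

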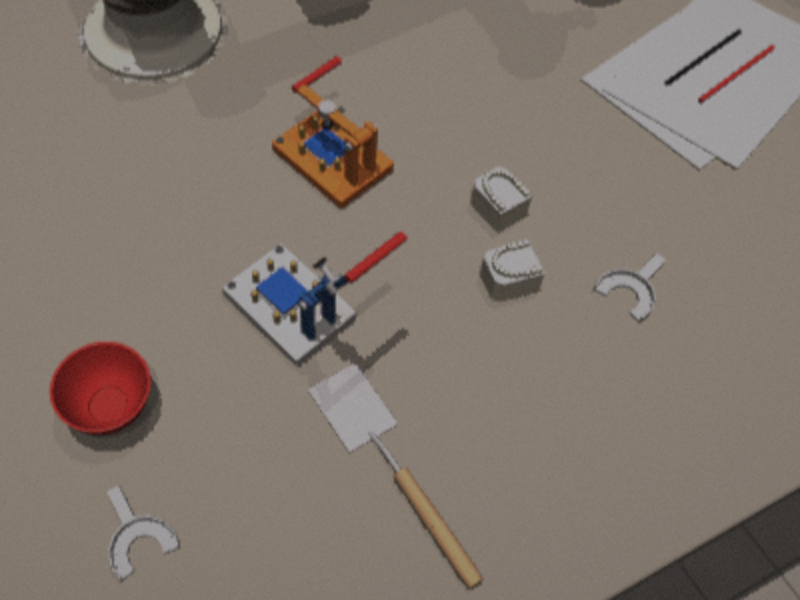

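View pics/t0z.png

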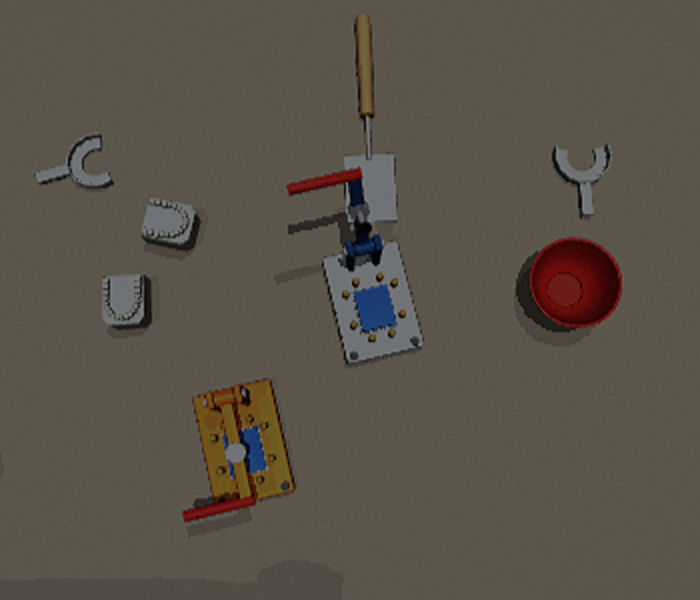

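```bash
cat > h.py <<'E'
import numpy as np,cv2,pickle
def cloud(p):
    d=p["depth"];h,w=d.shape;f=h/2/np.tan(np.radians(p["fov_y"]/2))
    v,u=np.mgrid[:h,:w]
    P=np.stack([(u-p["cx"])/f*d,(v-p["cy"])/f*d,d],-1)
    return P@p["T"][:3,:3].T+p["T"][:3,3]
def proj(p,X):
    T=np.linalg.inv(p["T"]);X=np.atleast_2d(X);c=X@T[:3,:3].T+T[:3,3];f=200/np.tan(np.radians(p["fov_y"]/2))
    return c[:,:2]/c[:,2:]*f+[p["cx"],p["cy"]]
def rect(xy):
    return cv2.minAreaRect((xy*1000).astype(np.float32))
E
python3 - <<'E'
from h import *
np.set_printoptions(precision=4,suppress=True)
for n,boxes in (("top",[(236,162),(211,203)]),("scene",[(410,181),(416,214)])):
    p=pickle.load(open(n+"0.pkl","rb"));C=cloud(p)
    m=p["depth"]>0
    tab=C[...,2][m]; print(n,"table z",np.median(tab),np.std(tab[abs(tab)<.01]))
    for u,v in boxes:
        w=C[v-25:v+26,u-25:u+26].reshape(-1,3)
        for lo,hi in((.03,.045),(.044,.06),(.03,.06)):
            q=w[(w[:,2]>lo)&(w[:,2]<hi)]
            print(n,u,v,(lo,hi),len(q),q.mean(0),rect(q[:,:2]))
E
```

```text
top table z -4.195788857908056e-05 0.0021557842956391854
top 236 162 (0.03, 0.045) 396 [0.6066 0.2164 0.0397] ((584.3596801757812, 222.50497436523438), (62.275028228759766, 104.54147338867188), 76.21701049804688)
top 236 162 (0.044, 0.06) 126 [0.6088 0.2157 0.0477] ((584.2839965820312, 217.7339630126953), (57.134796142578125, 97.63642883300781), 80.68704223632812)
top 236 162 (0.03, 0.06) 511 [0.6071 0.2163 0.0416] ((584.3596801757812, 222.50497436523438), (62.275028228759766, 104.54147338867188), 76.21701049804688)
top 211 203 (0.03, 0.045) 417 [0.5102 0.2634 0.0397] ((510.67547607421875, 264.9358215332031), (61.37785720825195, 50.353965759277344), 5.012420177459717)
top 211 203 (0.044, 0.06) 129 [0.5106 0.2644 0.0477] ((511.1361999511719, 263.9388427734375), (52.10342788696289, 46.63545608520508), 8.825974464416504)
top 211 203 (0.03, 0.06) 535 [0.5101 0.2637 0.0415] ((510.67547607421875, 264.9358215332031), (61.37785720825195, 50.353965759277344), 5.012420177459717)
scene table z -0.0007955838223141498 0.0023900633395387266
scene 410 181 (0.03, 0.045) 425 [0.5269 0.2556 0.039 ] ((
[... 152 characters left out ...]
 ((546.0178833007812, 251.19284057617188), (54.97566223144531, 126.43143463134766), 65.80964660644531)
scene 410 181 (0.03, 0.06) 550 [0.5279 0.2547 0.0408] ((540.6015625, 251.3370361328125), (68.34309387207031, 136.71875), 65.48265075683594)
scene 416 214 (0.03, 0.045) 407 [0.6117 0.2129 0.0389] ((608.4908447265625, 214.271728515625), (61.24930953979492, 51.76223373413086), 80.0302963256836)
scene 416 214 (0.044, 0.06) 117 [0.6098 0.2122 0.047 ] ((609.251708984375, 215.0614776611328), (53.11317443847656, 46.6882209777832), 81.42997741699219)
scene 416 214 (0.03, 0.06) 505 [0.6112 0.2125 0.0406] ((608.4908447265625, 214.271728515625), (61.24930953979492, 51.76223373413086), 80.0302963256836)
```

```bash
cat > fit0.py <<'E'
from h import *
import sys
np.set_printoptions(precision=4,suppress=True)
def meas(p,n,c0=(.47,.02)):
    C=cloud(p);img=p["pixels"];hsv=cv2.cvtColor(img,cv2.COLOR_BGR2HSV)
    T=p["T"];f=200/np.tan(np.radians(p["fov_y"]/2))
    def onplane(uv,z):
        r=np.array([(uv[0]-p["cx"])/f,(uv[1]-p["cy"])/f,1])@T[:3,:3].T
        return (T[:3,3]+r*(z-T[2,3])/r[2])
    return C,hsv,onplane
E
python3 - <<'E'
from fit0 import *
for n,(u,v,w,h) in (("top",(327,183,72,97)),("scene",(316,229,91,68))):
    p=pickle.load(open(n+"0.pkl","rb"));C,hsv,op=meas(p,n)
    sl=(slice(v-h//2-5,v+h//2+6),slice(u-w//2-5,u+w//2+6))
    H=hsv[sl];Z=C[sl]
    cv2.imwrite(f"pics/{n}_hold.png",cv2.resize(p["pixels"][sl],None,fx=7,fy=7,interpolation=cv2.INTER_NEAREST))
    print(n,sl)
    m=((H[...,0]>100)&(H[...,0]<130)&(H[...,1]>120)&(H[...,2]>60)).astype(np.uint8)
    k,l,s,c=cv2.connectedComponentsWithStats(m)
    for i in range(1,k):
        if s[i,4]>15:
            q=Z[l==i];print("blue",s[i,4],c[i]+[sl[1].start,sl[0].start],np.median(q,0),rect(q[:,:2]))
    m=((H[...,0]>12)&(H[...,0]<32)&(H[...,1]>110)).astype(np.uint8)
    k,l,s,c=cv2.connectedComponentsWithStats(m)
    for i in range(1,k):
        if s[i,4]>3:
            uv=c[i]+[sl[1].start,sl[0].start];print("brass",s[i,4],uv,np.median(Z[l==i],0),op(uv,.038))
    q=Z.reshape(-1,3);q=q[(abs(q[:,2]-.02)<.007)]
    print("plate",len(q),q.mean(0),rect(q[:,:2]))
E
```

```text
top (slice(130, 237, None), slice(286, 369, None))
blue 52 [334.7308 172.0962] [ 0.5676 -0.0313  0.1009] ((571.3087158203125, -28.381481170654297), (16.04053497314453, 28.277423858642578), 9.82447624206543)
blue 16 [324.5   173.625] [ 0.5652 -0.0064  0.1017] ((461.39691162109375, -7.616670608520508), (223.76364135742188, 7.061183452606201), 0.0724518895149231)
blue 339 [336.9204 203.4218] [ 0.5092 -0.0394  0.0298] ((509.00872802734375, -39.151206970214844), (48.551761627197266, 41.76931381225586), 15.80423355102539)
brass 9 [339.1111 188.3333] [ 0.545  -0.0438  0.0363] [ 0.5445 -0.0438  0.038 ]
brass 9 [327.1111 190.8889] [ 0.538  -0.0146  0.0365] [ 0.5376 -0.0149  0.038 ]
brass 11 [346.7273 191.2727] [ 0.5386 -0.0627  0.0357] [ 0.5376 -0.0623  0.038 ]
brass 7 [322.2857 197.    ] [ 0.5222 -0.0029  0.0376] [ 0.5223 -0.0035  0.038 ]
brass 9 [350.8889 206.6667] [ 0.4996 -0.0729  0.0372] [ 0.5002 -0.0726  0.038 ]
brass 9 [326.1111 212.3333] [ 0.4858 -0.0132  0.0371] [ 0.4852 -0.0135  0.038 ]
brass 9 [345.4444 216.3333] [ 0.477  -0.0593  0.0396] [ 0.4766 -0.0598  0.038 ]
brass 8 [335.875 
[... 306 characters left out ...]
((785.7427368164062, -133.90301513671875), (75.21735382080078, 649.0594482421875), 69.65301513671875)
brass 5 [294.8 211.4] [ 0.4718 -0.039   0.0342] [ 0.473  -0.0399  0.038 ]
brass 5 [306.2 212.4] [ 0.4869 -0.0167  0.0364] [ 0.4882 -0.0172  0.038 ]
brass 5 [287.2 217.4] [ 0.4787 -0.0625  0.0364] [ 0.4798 -0.0632  0.038 ]
brass 7 [286.8571 227.    ] [ 0.5027 -0.0753  0.0364] [ 0.5034 -0.0754  0.038 ]
brass 6 [306.     236.3333] [ 0.5477 -0.0479  0.0378] [ 0.5469 -0.0474  0.038 ]
brass 6 [297.6667 237.1667] [ 0.539  -0.065   0.0373] [ 0.5398 -0.0653  0.038 ]
plate 1347 [ 0.521  -0.0456  0.0196] ((518.2645874023438, -38.97630310058594), (138.60986328125, 97.29418182373047), 15.002545356750488)
```

```bash
python3 -c "
import cv2
print(cv2.imread('pics/top_hold.png').shape,cv2.imread('pics/scene_hold.png').shape)
for n in('top','scene'):
  a=cv2.imread(f'pics/{n}_hold.png');s=min(1,580/a.shape[0]);cv2.imwrite(f'pics/{n}_hold2.png',cv2.resize(a,None,fx=s,fy=s))"
```

```text
(749, 581, 3) (553, 707, 3)
```

View pics/top_hold2.png

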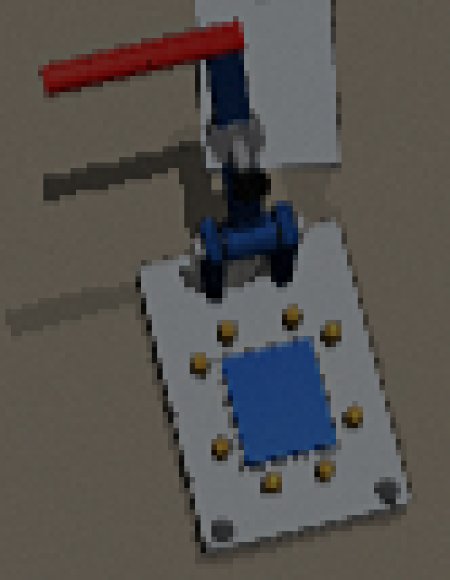

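View pics/scene_hold2.png

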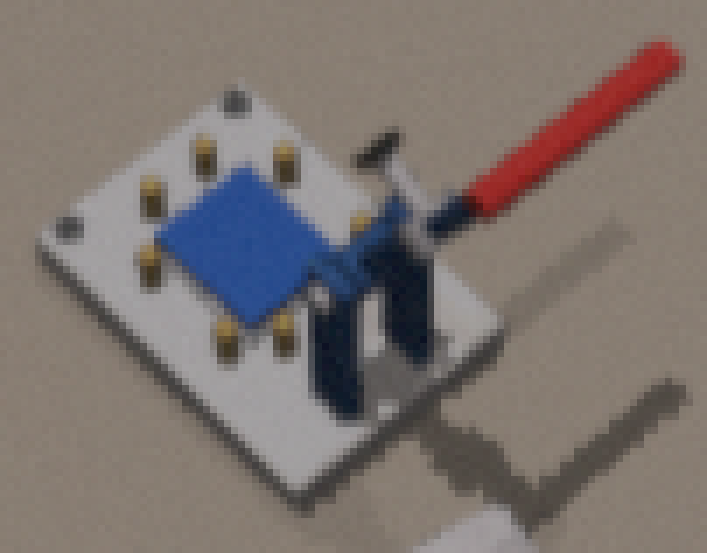

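```bash
python3 - <<'E'
from fit0 import *
from scipy.optimize import least_squares
top=np.array([[.5445,-.0438],[.5376,-.0149],[.5376,-.0623],[.5223,-.0035],[.5002,-.0726],[.4852,-.0135],[.4766,-.0598],[.470,-.037]])
sc=np.array([[.473,-.0399],[.4882,-.0172],[.4798,-.0632],[.5034,-.0754],[.5469,-.0474],[.5398,-.0653]])
for P in(top,sc):
    a=np.radians(15);R=np.array([[np.cos(a),-np.sin(a)],[np.sin(a),np.cos(a)]])
    print(((P-[.509,-.0395])@R)*1000)
# constraint fit: end pins |x|=35.5, side pins |y|=30.5
def fit(P):
    def f(t):
        R=np.array([[np.cos(t[2]),-np.sin(t[2])],[np.sin(t[2]),np.cos(t[2])]]);q=(P-t[:2])@R*1000
        out=[]
        for x,y in q:
            e1=abs(x)-35.5;e2=abs(y)-30.5
            out.append(e1 if abs(e1)<abs(e2) else e2)
        return out
    r=least_squares(f,[.509,-.0395,np.radians(15)]);print(r.x,np.degrees(r.x[2]),r.fun)
fit(top);fit(sc)
E
```

```text
[[ 33.1774 -13.3416]
 [ 33.9924  16.3596]
 [ 21.7244 -29.4253]
 [ 22.1643  31.331 ]
 [-17.0671 -29.6945]
 [-16.2597  31.274 ]
 [-36.55   -11.2226]
 [-37.0241  12.5088]]
[[-34.8769   8.9311]
 [-14.3196  26.9236]
 [-34.339  -15.3349]
 [-14.7008 -33.2274]
 [ 34.5639 -17.4401]
 [ 23.073  -32.8925]]
[ 0.5072 -0.0391  0.2619] 15.007525758483803 [-0.7234  0.0955 -0.2009 -0.0428  0.0632 -0.0948 -0.5494 -0.0785]
[ 0.51   -0.0422  0.2672] 15.307882255274542 [-0.4315 -0.6119 -0.8389 -0.24   -1.2704 -0.3719]
```

```bash
cat >> h.py <<'E'
def castfit(p,c,lo=.03,hi=.06,r=.045):
    C=cloud(p).reshape(-1,3);q=C[(np.linalg.norm(C[:,:2]-c,axis=1)<r)&(C[:,2]>lo)&(C[:,2]<hi)]
    return len(q),q.mean(0),rect(q[:,:2]),q
E
python3 - <<'E'
from h import *
import cv2
for n in("top","scene"):
    p=pickle.load(open(n+"0.pkl","rb"))
    for c in((.511,.264),(.609,.215)):
        a=castfit(p,c);print(n,a[:3]); 
        u,v=proj(p,[[*c,.04]])[0].astype(int)
        cv2.imwrite(f"pics/{n}_cast{c[0]}.png",cv2.resize(p["pixels"][v-25:v+25,u-25:u+25],None,fx=8,fy=8,interpolation=cv2.INTER_NEAREST))
    C=cloud(p).reshape(-1,3)
    # bowl rim
    q=C[(C[:,2]>.05)&(C[:,2]<.06)&(C[:,1]<-.15)];print("bowl",cv2.minEnclosingCircle((q[:,:2]*1000).astype(np.float32)))
E
python3 -c "
import cv2,numpy as np
cv2.imwrite('pics/c.png',np.hstack([cv2.imread('pics/top_cast0.511.png'),cv2.imread('pics/scene_cast0.511.png')]))"
```

```text
top (535, array([0.51012592, 0.26368989, 0.04150969]), ((510.67547607421875, 264.9358215332031), (61.37785720825195, 50.353965759277344), 5.012420177459717))
top (501, array([0.60838369, 0.21555882, 0.04157748]), ((609.7916259765625, 216.15670776367188), (61.15061950683594, 50.55723190307617), 78.57003021240234))
bowl ((540.74755859375, -275.1956481933594), 54.6958122253418)
scene (449, array([0.51312842, 0.26126264, 0.04040957]), ((509.7756042480469, 262.8726806640625), (62.0001335144043, 53.05215835571289), 4.416169166564941))
scene (505, array([0.61118296, 0.21251594, 0.04058773]), ((608.4908447265625, 214.271728515625), (61.24930953979492, 51.76223373413086), 80.0302963256836))
bowl ((538.8453979492188, -277.8719787597656), 55.64808654785156)
```

View pics/c.png

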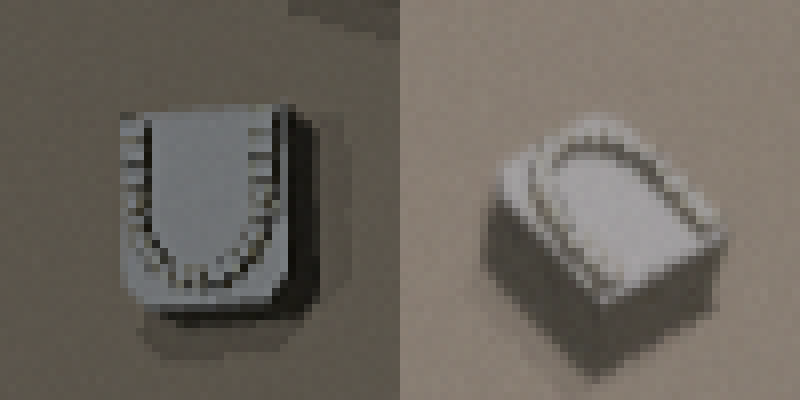

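Call:
carry_out --pt "85 33 -35 0 0.12" --pt "85 65 -70 0 0.24" --pt "85 97 -104 0 0.36" --pt "85 129 -138 0 0.42" --pt "85 160 -172 0 0.42" --grip_force 40

```text
time: 1.3
position: [0.3681, 0.4162, 0.2566]
tool_rot: [-180.0, -0.0, 4.8]
force: [0.5, 0.6, -0.6]
finger_gap: 0.995
```

Call:
carry_out --pt "85 33 -35 -20 0" --pt "85 65 -70 -50 0" --pt "85 97 -104 -80 0" --pt "85 129 -138 -106 0" --pt "85 143 -154 -106 0"

```text
time: 1.8
position: [0.5101, 0.261, 0.1476]
tool_rot: [179.9, 0.2, 4.6]
force: [-0.9, 0.3, 0.1]
finger_gap: 0.996
```

Call:
carry_out --pt "85 0 0 0 0" --pt "85 0 0 0 0" --pt "85 0 0 0 0"

```text
time: 2.1
position: [0.51, 0.2644, 0.1509]
tool_rot: [-180.0, -0.1, 4.8]
force: [0.1, 0.3, 0.2]
finger_gap: 0.997
```

Call:
carry_out --pt "85 0 0 -40 0" --pt "85 0 0 -75 0" --pt "85 0 0 -90 0" --pt "85 0 0 -90 0"

```text
time: 2.5
position: [0.5083, 0.264, 0.0585]
tool_rot: [179.9, 0.2, 4.8]
force: [-0.1, 0.6, 0.4]
finger_gap: 0.992
```

```bash
cat > look.py <<'E'
from rig import *
from h import *
import sys
def snap(tag,c,z,r=35,k=8):
    out=[]
    for n in("top","scene"):
        p=camera(n);pickle.dump(p,open(f"{n}_{tag}.pkl","wb"))
        u,v=proj(p,[[*c,z]])[0].astype(int)
        out.append(cv2.resize(p["pixels"][v-r:v+r,u-r:u+r],(400,400),interpolation=cv2.INTER_CUBIC))
    cv2.imwrite(f"pics/{tag}.png",np.hstack(out))
if __name__=="__main__":
    snap(sys.argv[1],(float(sys.argv[2]),float(sys.argv[3])),float(sys.argv[4]),int(sys.argv[5])); s=state();print(s["position"],s["force"])
E
python3 look.py g1 .51 .264 .05 30
```

```text
[0.51023504 0.2650569  0.06131281] [-0.09969972 -0.41292994  0.49270462]
```

View pics/g1.png

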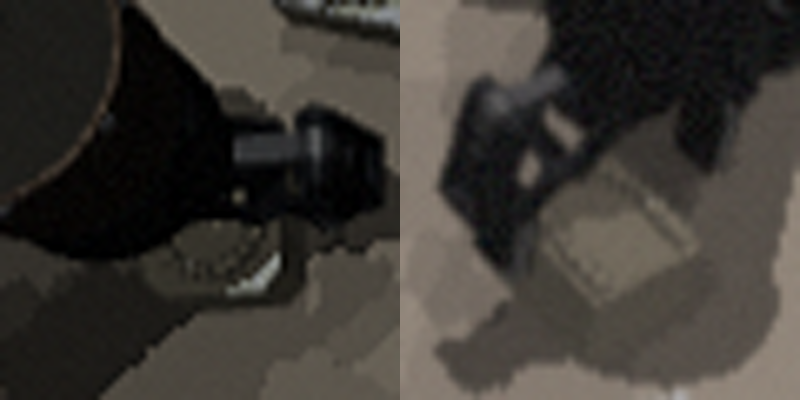

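Call:
carry_out --pt "85 0 0 -17 0" --pt "85 0 0 -17 0" --pt "48 0 0 -17 0" --pt "45 0 0 -17 0" --pt "45 0 0 -17 0" --grip_force 40

```text
time: 3.1
position: [0.5109, 0.2644, 0.0449]
tool_rot: [-179.9, -0.1, 4.7]
force: [-0.2, 1.5, 3.9]
finger_gap: 0.576
```

Call:
carry_out --pt "45 0 0 0 0" --pt "45 0 0 0 0" --pt "45 0 0 0 0" --pt "45 0 0 0 0" --pt "45 0 0 0 0"

```text
time: 3.6
position: [0.5109, 0.2644, 0.0449]
tool_rot: [-179.9, -0.1, 4.7]
force: [-1.8, 0.5, 5.5]
finger_gap: 0.576
```

```bash
python3 look.py g2 .51 .264 .05 30
```

```text
[0.51086842 0.2644309  0.04486972] [-2.26524127  1.73546318  6.18493183]
```

View pics/g2.png

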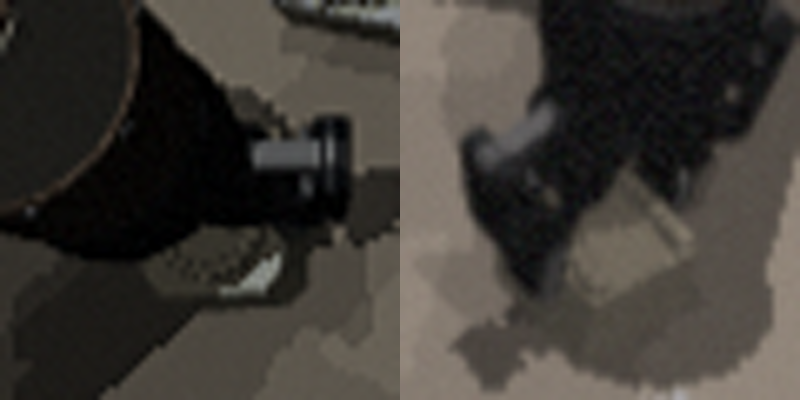

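Call:
carry_out --pt "45 0 0 20 0" --pt "45 0 0 50 0" --pt "45 0 0 87 0" --pt "45 0 0 87 0" --pt "45 0 0 87 0" --grip_force 50

```text
time: 4.2
position: [0.5097, 0.2635, 0.1306]
tool_rot: [-179.9, -0.0, 4.7]
force: [-0.0, -0.2, -3.4]
finger_gap: 0.571
```

```bash
python3 look.py g3 .51 .264 .13 40
```

```text
[0.50895122 0.26277216 0.12874987] [ 0.40376451 -0.15386146 -2.30008618]
```

View pics/g3.png

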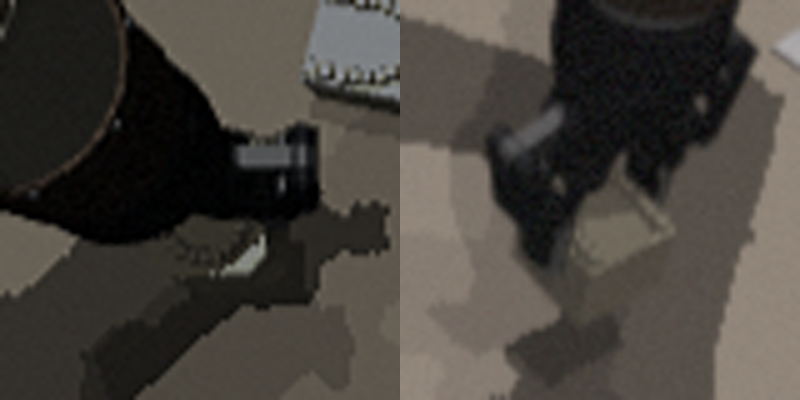

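Call:
carry_out --pt "45 0 -40 0 0.05" --pt "45 0 -88 0 0.1" --pt "45 0 -135 0 0.15" --pt "45 0 -180 0 0.18" --pt "45 0 -225 0 0.18"

```text
time: 4.8
position: [0.5087, 0.0366, 0.1287]
tool_rot: [180.0, 0.2, 15.1]
force: [1.2, 0.7, -3.5]
finger_gap: 0.572
```

Call:
carry_out --pt "45 0 -40 0 0" --pt "45 -1 -70 0 0" --pt "45 -1 -79 -10 0" --pt "45 -1 -79 -20 0" --pt "45 -1 -79 -20 0"

```text
time: 5.3
position: [0.5074, -0.0401, 0.1077]
tool_rot: [-180.0, 0.3, 15.0]
force: [0.4, 0.7, -2.3]
finger_gap: 0.572
```

Call:
carry_out --pt "45 0 0 0 0" --pt "45 0 0 0 0" --pt "45 0 0 0 0"

```text
time: 5.6
position: [0.5095, -0.0394, 0.1106]
tool_rot: [180.0, -0.0, 15.1]
force: [0.3, -0.5, -2.4]
finger_gap: 0.572
```

```bash
python3 look.py n1 .51 -.04 .06 40
```

```text
[ 0.50934523 -0.03976254  0.11065727] [-0.21348023  0.33969189 -2.44105345]
```

View pics/n1.png

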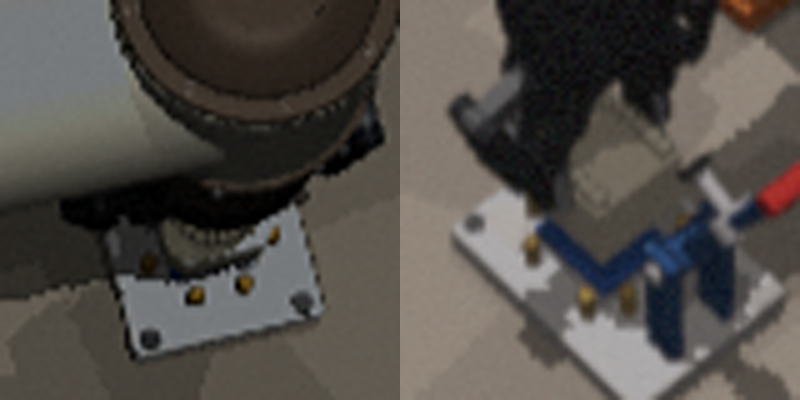

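```bash
python3 - <<'E'
from fit0 import *
a=np.radians(15);R=np.array([[np.cos(a),-np.sin(a)],[np.sin(a),np.cos(a)]])
c0=np.array([.5087,-.0403])
for n in("top","scene"):
    # holder ref
    p=pickle.load(open(n+"0.pkl","rb"));C,hsv,op=meas(p,n)
    m=(hsv[...,0]>100)&(hsv[...,0]<130)&(hsv[...,1]>120)&(hsv[...,2]>60)&(abs(C[...,2]-.03)<.012)&(np.linalg.norm(C[...,:2]-c0,axis=-1)<.05)
    q=C[m];l=(q[:,:2]-c0)@R*1000
    print(n,"blue",len(l),"z",np.median(q[:,2]),"x pct",np.percentile(l[:,0],[0,1,2,50,98,99,100]),"y",np.percentile(l[:,1],[0,1,2,50,98,99,100]))
    p=pickle.load(open(n+"_n1.pkl","rb"));C,hsv,op=meas(p,n)
    l=(C[...,:2]-c0)@R*1000;z=C[...,2]*1000
    d=p["depth"]
    # normals
    du=np.gradient(C,axis=1);dv=np.gradient(C,axis=0);N=np.cross(du,dv);N/=np.linalg.norm(N,axis=-1,keepdims=True)+1e-12
    box=(abs(l[...,0])<45)&(abs(l[...,1])<34)&(z>62)&(z<118)
    print(n,"pts",box.sum())
    for nm,mm in(("heel",(l[...,0]>22)&(abs(l[...,1])<18)&(z>72)&(z<98)),("-y",(l[...,1]<-18)&(abs(l[...,0])<18)&(z>72)&(z<98)),("front",(l[...,0]<-22)&(abs(l[...,1])<12)&(z>72)&(z<98)),("top",(abs(l[...,0]-8)<14)&(abs(l[...,1])<10)&(z>90))):
        mm=mm&box
        if mm.sum()>5: print(nm,mm.sum(),"x",np.median(l[mm][:,0]),l[mm][:,0].std(),"y",np.median(l[mm][:,1]),"z",np.median(z[mm]),np.polyfit(l[mm][:,1],l[mm][:,0],1) if nm in("heel","front") else np.polyfit(l[mm][:,0],l[mm][:,1],1))
    zz=z[box];print("z range",np.percentile(zz,[0,2,50,98,100]))
E
```

```text
top blue 339 z 0.029781066553378643 x pct [-23.8349 -23.1864 -22.6961   0.2226  23.8757  24.5562  25.1442] y [-19.8391 -19.3409 -18.7718   0.9201  20.7112  21.1924  21.7158]
top pts 182
front 16 x -28.829158784280423 0.23780277204720174 y -1.4549849610416328 z 85.75863596488442 [ -0.0037 -28.82  ]
z range [ 63.1587  67.0733 105.3096 115.2089 116.4347]
scene blue 292 z 0.029076119465247963 x pct [-26.6055 -25.4777 -24.8597  -1.3699  21.6917  22.3351  23.2384] y [-22.5881 -21.4497 -20.7204  -2.1265  18.8434  19.5219  20.7353]
scene pts 600
heel 81 x 28.705282577763885 0.9834174403785645 y -0.322364758197839 z 85.69452561597768 [ 0.0028 28.7161]
-y 24 x 10.98445903770686 3.790967109262291 y -25.778075413382176 z 88.76398521103835 [  0.2348 -29.5377]
top 96 x 8.512654840256376 8.055069680760232 y -0.6674737003419955 z 104.96077918657298 [ 0.0103 -0.3716]
z range [ 62.3556  65.8283 104.2506 115.3082 117.6935]
```

```bash
python3 - <<'E'
from fit0 import *
a=np.radians(15);R=np.array([[np.cos(a),-np.sin(a)],[np.sin(a),np.cos(a)]])
c0=np.array([.5087,-.0403])
p=pickle.load(open("scene_n1.pkl","rb"));C,hsv,op=meas(p,"s")
l=(C[...,:2]-c0)@R*1000;z=C[...,2]*1000
b=(abs(l[...,0]-28.7)<2.2)&(abs(l[...,1])<32)&(z>66)&(z<101)
rows=np.where(b.any(1))[0]
for lo in range(66,102,6):
    m=b&(z>=lo)&(z<lo+6);print(lo,m.sum(),np.sort(l[m][:,1])[[0,1,-2,-1]] if m.sum()>3 else"")
# top face/teeth extents
m=(z>108)&(abs(l[...,0])<30)&(abs(l[...,1])<30);print(np.c_[l[m],z[m]][np.argsort(l[m][:,1])][[0,1,2,-3,-2,-1]])
# top camera front face
p=pickle.load(open("top_n1.pkl","rb"));C,hsv,op=meas(p,"s")
l=(C[...,:2]-c0)@R*1000;z=C[...,2]*1000
b=(abs(l[...,0]+26)<4)&(abs(l[...,1])<32)&(z>66)&(z<105)
o=np.c_[l[b],z[b]];print(o[np.argsort(o[:,1])].round(1))
E
```

```text
66 21 [-24.673  -24.392   21.6624  23.6046]
72 26 [-26.0777 -24.3005  24.0717  24.3781]
78 22 [-24.2905 -23.835   17.7734  21.0705]
84 23 [-25.9171 -24.4523  18.3612  21.2007]
90 25 [-25.8696 -24.5235  20.2626  22.1226]
96 23 [-26.2826 -23.5779  18.9511  20.3707]
[[ 26.2796 -29.9935 308.9599]
 [ 29.9876 -29.9749 320.9502]
 [ 14.1975 -29.9716 157.7003]
 [ 10.7576  29.6417 136.9231]
 [ 13.8225  29.8578 438.5935]
 [-24.7616  29.9406 435.0735]]
[[-25.8 -19.5 104.3]
 [-28.6 -17.   96.6]
 [-27.3 -16.9 103.6]
 [-28.7 -16.7  67. ]
 [-22.4 -15.8 103.6]
 [-28.5 -15.7  83. ]
 [-24.7 -15.2 104.4]
 [-27.  -14.6 104.9]
 [-28.9 -14.2 102.7]
 [-28.6 -14.1  70.3]
 [-28.6 -13.   88. ]
 [-26.1 -12.6 102.6]
 [-28.5 -12.  103.8]
 [-28.9 -11.3  76.8]
 [-25.8 -10.4 103.8]
 [-28.9 -10.2  94.1]
 [-28.1  -9.7 104.8]
 [-28.6  -8.8  79.3]
 [-23.1  -8.7 104.5]
 [-28.6  -7.8  96. ]
 [-28.9  -6.   85.2]
 [-29.   -5.  103.1]
 [-29.2  -4.2  74.7]
 [-28.7  -3.6  87.8]
 [-26.4  -3.3 104.1]
 [-28.9  -1.8  76.1]
 [-28.6  -1.1  91.7]
 [-28.7   0.6  79. ]
 [-29.2   1.8 100. ]
 [-28.8   2.4  66.7]
 [-29.1   3.4  86.3]
 [-28.9   4.2 102.2]
 [-28.5   4.8  68.7]
 [-28.9   5.8  88.9]
 [-28.8   7.6  75.2]
 [-28.4   8.1  89.6]
 [-28.1   8.6 103.6]
 [-23.3   9.7 104.4]
 [-25.3  10.2 103.5]
 [-29.4  10.5  84. ]
 [-28.7  10.7  95.6]
 [-28.8  12.6  83.4]
 [-28.5  13.1  98.6]
 [-29.   14.6  71.9]
 [-29.3  15.4  91.9]
 [-28.6  15.6 103.4]
 [-23.9  16.8 105. ]
 [-28.9  17.1  75.1]
 [-26.   17.3 104.1]
 [-29.   17.7  93.6]
 [-28.2  17.9 104.4]
 [-27.8  19.1  71.4]
 [-27.5  19.4  85.9]
 [-25.4  19.4 103.9]
 [-27.4  19.9 102.4]
 [-25.4  20.9  73.9]
 [-25.2  21.3  89.9]
 [-25.1  21.7 104.9]
 [-23.9  22.7  67.1]
 [-23.8  23.1  83.5]
 [-23.1  23.2  94.1]]
```

Call:
carry_out --pt "45 -0.5 0 -8 0" --pt "45 -0.5 0 -16 0" --pt "45 -0.5 0 -22 0" --pt "45 -0.5 0 -22 0" --pt "45 -0.5 0 -22 0" --grip_force 80

```text
time: 6.2
position: [0.5085, -0.0405, 0.088]
tool_rot: [180.0, 0.0, 15.0]
force: [-0.4, -0.1, -1.5]
finger_gap: 0.564
```

Call:
carry_out --pt "45 0 0 -2 0" --pt "45 0 0 -4 0" --pt "45 0 0 -6 0" --pt "45 0 0 -6 0" --pt "45 0 0 -6 0"

```text
time: 6.7
position: [0.5086, -0.0403, 0.0823]
tool_rot: [180.0, 0.0, 15.0]
force: [0.0, 0.9, -2.0]
finger_gap: 0.564
```

```bash
python3 look.py n2 .51 -.04 .05 32
```

```text
[ 0.50868855 -0.04032448  0.08240191] [-2.03833658e-03  1.02900571e-01 -2.47570751e+00]
```

View pics/n2.png

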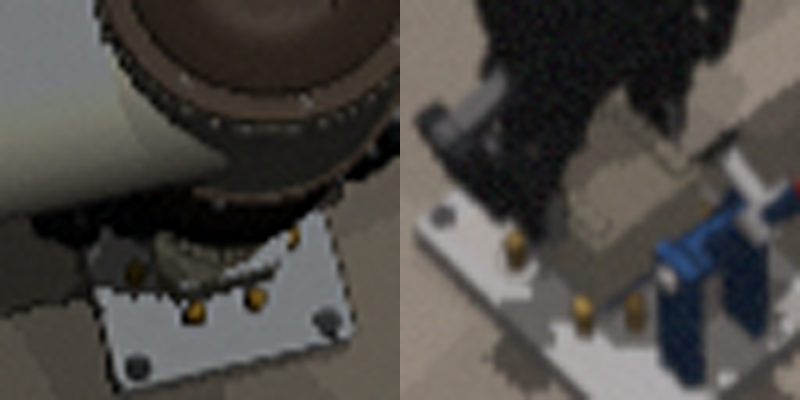

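Call:
carry_out --pt "45 0 0 -1 0" --pt "45 0 0 -2 0" --pt "45 0 0 -3 0" --pt "45 0 0 -3 0"

```text
time: 7.2
position: [0.5085, -0.0404, 0.0791]
tool_rot: [-180.0, 0.0, 15.0]
force: [-0.0, -0.1, -2.9]
finger_gap: 0.567
```

Call:
carry_out --pt "45 0 0 -1 0" --pt "45 0 0 -2 0" --pt "45 0 0 -2 0"

```text
time: 7.5
position: [0.5085, -0.0403, 0.0772]
tool_rot: [-180.0, 0.0, 15.0]
force: [0.2, 0.1, -2.4]
finger_gap: 0.568
```

Call:
carry_out --pt "45 0 0 -1 0" --pt "45 0 0 -2 0" --pt "45 0 0 -2 0"

```text
time: 7.8
position: [0.5085, -0.0403, 0.0751]
tool_rot: [-180.0, 0.0, 15.0]
force: [0.9, -0.2, -3.1]
finger_gap: 0.562
```

Call:
carry_out --pt "45 0 0 -0.5 0" --pt "45 0 0 -1 0" --pt "45 0 0 -1 0"

```text
time: 8.1
position: [0.5087, -0.0403, 0.0748]
tool_rot: [180.0, -0.0, 15.0]
force: [-2.1, 0.2, 3.4]
finger_gap: 0.562
```

Call:
carry_out --pt "45 0 0 -0.5 0" --pt "45 0 0 -1 0" --pt "45 0 0 -1 0"

```text
time: 8.4
position: [0.5087, -0.0403, 0.0735]
tool_rot: [180.0, -0.0, 15.0]
force: [-2.2, -0.1, 3.9]
finger_gap: 0.561
```

Call:
carry_out --pt "45 0 0 -0.5 0" --pt "45 0 0 -1 0" --pt "45 0 0 -1 0"

```text
time: 8.7
position: [0.5086, -0.0403, 0.0722]
tool_rot: [180.0, -0.0, 15.0]
force: [-2.6, -0.5, 3.8]
finger_gap: 0.565
```

Call:
carry_out --pt "45 0 0 -0.5 0" --pt "45 0 0 -0.5 0"

```text
time: 8.9
position: [0.5086, -0.0404, 0.0717]
tool_rot: [180.0, -0.0, 15.0]
force: [-2.1, -0.6, 3.3]
finger_gap: 0.563
```

Call:
carry_out --pt "45 0 0 -0.5 0" --pt "45 0 0 -0.5 0"

```text
time: 9.1
position: [0.5087, -0.0403, 0.0716]
tool_rot: [180.0, -0.0, 15.0]
force: [-2.6, 0.6, 6.9]
finger_gap: 0.564
```

Call:
carry_out --pt "45 0 0 -0.5 0" --pt "45 0 0 -0.5 0"

```text
time: 9.3
position: [0.5087, -0.0403, 0.0716]
tool_rot: [180.0, -0.0, 15.0]
force: [-4.2, 0.4, 9.3]
finger_gap: 0.564
```

Call:
carry_out --pt "45 0 0 -0.5 0" --pt "45 0 0 -0.5 0"

```text
time: 9.5
position: [0.5087, -0.0403, 0.0715]
tool_rot: [180.0, -0.0, 15.1]
force: [-4.7, 1.8, 10.5]
finger_gap: 0.562
```

Call:
carry_out --pt "45 0 0 -0.5 0" --pt "45 0 0 -0.5 0" --pt "45 0 0 -0.5 0"

```text
time: 9.8
position: [0.5087, -0.0403, 0.0715]
tool_rot: [180.0, -0.0, 15.1]
force: [-6.2, 2.4, 14.9]
finger_gap: 0.563
```

Call:
carry_out --pt "45 0 0 -0.3 0" --pt "45 0 0 -0.3 0" --pt "45 0 0 -0.3 0" --pt "45 0 0 -0.3 0" --pt "45 0 0 -0.3 0"

```text
time: 10.3
position: [0.5088, -0.0403, 0.0715]
tool_rot: [180.0, -0.0, 15.1]
force: [-6.5, 1.1, 17.3]
finger_gap: 0.566
```

Call:
carry_out --pt "45 0 0 0 0" --pt "45 0 0 0 0" --pt "45 0 0 0 0"

```text
time: 10.6
position: [0.5088, -0.0403, 0.0715]
tool_rot: [180.0, -0.0, 15.1]
force: [-5.9, 2.0, 18.4]
finger_gap: 0.566
```

Call:
carry_out --pt "45 0 0 1 0" --pt "45 0 0 1.7 0" --pt "45 0 0 1.7 0"

```text
time: 10.9
position: [0.5087, -0.0403, 0.0716]
tool_rot: [180.0, -0.0, 15.0]
force: [-3.0, -0.1, 7.7]
finger_gap: 0.566
```

Call:
carry_out --pt "54 0 0 0 0" --pt "60 0 0 0 0" --pt "70 0 0 0 0" --pt "75 0 0 0 0"

```text
time: 11.3
position: [0.5087, -0.0403, 0.0709]
tool_rot: [-180.0, 0.0, 15.0]
force: [-0.8, -0.3, 0.6]
finger_gap: 0.88
```

Call:
carry_out --pt "75 0 0 5 0" --pt "75 0 0 25 0" --pt "75 0 0 65 0" --pt "75 0 0 110 0" --pt "75 0 0 130 0"

```text
time: 11.8
position: [0.5104, -0.0402, 0.2059]
tool_rot: [179.9, -0.4, 15.1]
force: [0.3, 0.3, 0.4]
finger_gap: 0.883
```

```bash
python3 look.py n3 .53 -.03 .05 45
```

```text
[ 0.51064892 -0.04004983  0.20539516] [-0.13990633  0.08846928 -0.05822761]
```

View pics/n3.png

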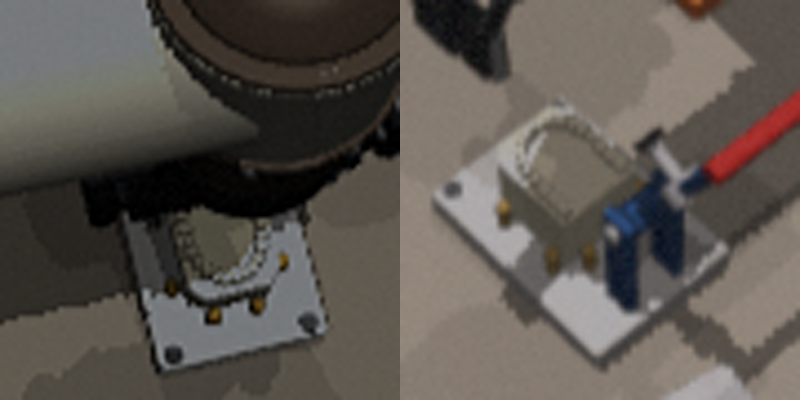

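```bash
python3 - <<'E'
from fit0 import *
a=np.radians(15);R=np.array([[np.cos(a),-np.sin(a)],[np.sin(a),np.cos(a)]])
c0=np.array([.5087,-.0403])
for n in("top","scene"):
    p=pickle.load(open(n+"0.pkl","rb"));C,hsv,op=meas(p,n)
    l=(C[...,:2]-c0)@R*1000
    m=((hsv[...,0]<8)|(hsv[...,0]>172))&(hsv[...,1]>130)&(C[...,2]>.08)&(np.linalg.norm(l-[110,30],axis=-1)<90)
    L=l[m];z=C[m][:,2]*1000
    dx=L[:,0]-62;dz=z-92
    print(n,m.sum(),"y",np.percentile(L[:,1],[1,50,99]),"x",np.median(L[:,0]),L[:,0].std(),"z",np.median(z),z.std(),"r",np.median(np.hypot(dx,dz)),"q",np.median(np.arctan2(dz,-dx)))
    cam=p["T"][:3,3];print((cam[:2]-c0)@R*1000,cam[2])
E
```

```text
top 202 y [-5.7862 32.1546 69.5328] x 114.81511997640825 4.757237060826684 z 197.69755807284469 3.50774725051167 r 118.7138272927848 q 2.032083587026628
[-144.4288   76.0445] 0.9845407743308323
scene 179 y [-8.8129 28.3424 67.4913] x 116.1173281902619 2.951494498734889 z 197.49478003419318 1.7992989136221267 r 118.62901042788495 q 2.0421838549663756
[ 486.3259 -380.5427] 1.021679898033246
```

Call:
carry_out --pt "75 0 0 30 -0.14" --pt "75 0 0 60 -0.28" --pt "75 0 0 75 -0.42" --pt "75 10 10 75 -0.56" --pt "75 30 25 75 -0.7"

```text
time: 12.4
position: [0.5377, -0.0155, 0.2763]
tool_rot: [-180.0, 0.0, -25.5]
force: [0.8, 0.7, -0.8]
finger_gap: 0.879
```

Call:
carry_out --pt "70 20 15 0 -0.14" --pt "60 35 25 0 -0.28" --pt "60 50 37 0 -0.42" --pt "60 60 47 0 -0.56" --pt "60 66 52 0 -0.7"

```text
time: 12.9
position: [0.6048, 0.0374, 0.2743]
tool_rot: [179.8, 0.0, -65.5]
force: [-0.2, 0.2, -1.0]
finger_gap: 0.705
```

Call:
carry_out --pt "60 0 0 0 -0.14" --pt "60 0 0 0 -0.171" --pt "60 0 0 0 -0.171" --pt "60 0 0 0 -0.171"

```text
time: 13.3
position: [0.6043, 0.0366, 0.2753]
tool_rot: [179.9, 0.0, -74.9]
force: [0.2, -0.7, 0.1]
finger_gap: 0.707
```

```bash
python3 look.py n4 .60 .03 .2 55
```

```text
[0.60441157 0.03658136 0.2757559 ] [0.90774714 0.07682244 0.62928664]
```

View pics/n4.png

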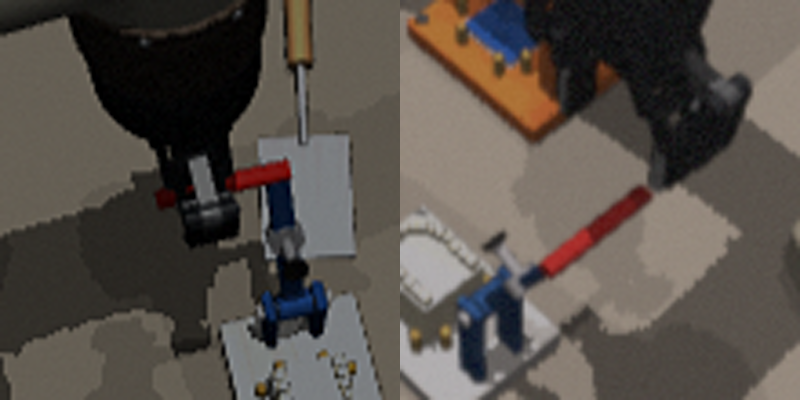

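Call:
carry_out --pt "60 1 0 -35 0" --pt "60 1 0 -60 0" --pt "60 1 0 -75 0" --pt "60 1 0 -75 0" --pt "40 1 0 -75 0" --grip_force 40

```text
time: 13.9
position: [0.606, 0.0366, 0.2017]
tool_rot: [-180.0, -0.0, -75.0]
force: [0.6, -0.5, 0.8]
finger_gap: 0.549
```

Call:
carry_out --pt "30 0 0 0 0" --pt "20 0 0 0 0" --pt "8 0 0 0 0" --pt "8 0 0 0 0" --pt "8 0 0 0 0"

```text
time: 14.4
position: [0.6067, 0.037, 0.2026]
tool_rot: [-179.8, -0.0, -75.0]
force: [1.3, 0.5, 4.9]
finger_gap: 0.12
```

Call:
carry_out --pt "5 0 0 0 0" --pt "5 0 0 0 0"

```text
time: 14.6
position: [0.6067, 0.0369, 0.2026]
tool_rot: [-179.8, -0.0, -75.0]
force: [2.0, 1.5, 5.4]
finger_gap: 0.12
```

```bash
python3 look.py n5 .60 .03 .2 45
python3 - <<'E'
import numpy as np
q0=2.035;a=np.radians(15)
prev=None
for q in [2.035,1.9,1.7,1.5,1.3,1.1,.9,.7,.5,.3,.15,.0,-.02]:
    dl=-115*np.cos(q)+115*np.cos(q0);dz=115*(np.sin(q)-np.sin(q0))
    print(q,round(dl*np.cos(a),1),round(dl*np.sin(a),1),round(dz,1))
E
```

```text
[0.60667372 0.03697941 0.20259033] [1.4343522  1.352918   4.33433829]
2.035 0.0 0.0 0.0
1.9 -13.8 -3.7 6.0
1.7 -35.4 -9.5 11.2
1.5 -57.6 -15.4 11.9
1.3 -79.4 -21.3 8.0
1.1 -100.1 -26.8 -0.3
0.9 -118.8 -31.8 -12.7
0.7 -134.7 -36.1 -28.7
0.5 -147.2 -39.4 -47.7
0.3 -155.9 -41.8 -68.8
0.15 -159.6 -42.8 -85.6
0.0 -160.8 -43.1 -102.8
-0.02 -160.8 -43.1 -105.1
```

View pics/n5.png

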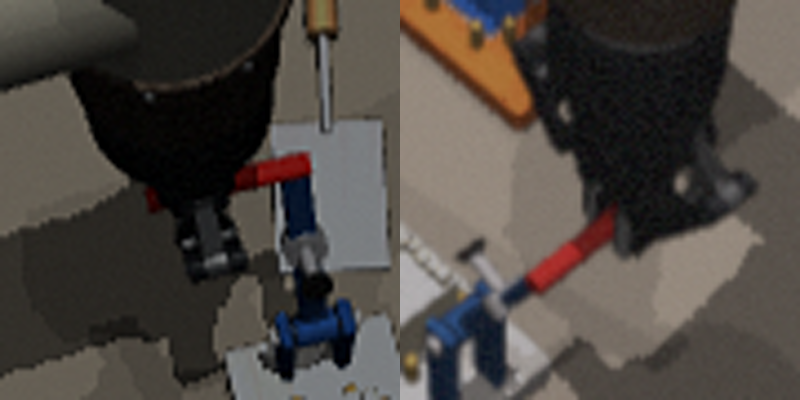

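```bash
python3 - <<'E'
import numpy as np
a=np.radians(15)
f=lambda q:np.array([-115*np.cos(q)*np.cos(a),-115*np.cos(q)*np.sin(a),115*np.sin(q)])
qs=[2.035]+list(np.arange(1.935,0,-.1))+[0]
base=qs[0]
for i,q in enumerate(qs[1:]):
    print(i,round(q,3),(f(q)-f(base)).round(1))
    if i%5==4: base=q
E
```

```text
0 1.935 [-10.2  -2.7   4.6]
1 1.835 [-20.7  -5.6   8.2]
2 1.735 [-31.6  -8.5  10.6]
3 1.635 [-42.6 -11.4  11.9]
4 1.535 [-53.7 -14.4  12.1]
5 1.435 [-11.1  -3.   -1. ]
6 1.335 [-22.   -5.9  -3.1]
7 1.235 [-32.6  -8.7  -6.3]
8 1.135 [-42.9 -11.5 -10.7]
9 1.035 [-52.7 -14.1 -16. ]
10 0.935 [-9.3 -2.5 -6.4]
11 0.835 [-17.8  -4.8 -13.6]
12 0.735 [-25.7  -6.9 -21.8]
13 0.635 [-32.7  -8.8 -30.7]
14 0.535 [-38.8 -10.4 -40.3]
15 0.435 [ -5.2  -1.4 -10.2]
16 0.335 [ -9.3  -2.5 -20.8]
17 0.235 [-12.5  -3.3 -31.9]
18 0.135 [-14.5  -3.9 -43.2]
19 0.035 [-15.5  -4.1 -54.6]
20 0 [-0.1 -0.  -4. ]
```

Call:
carry_out --pt "5 -10.2 -2.7 4.6 0" --pt "5 -20.7 -5.6 8.2 0" --pt "5 -31.6 -8.5 10.6 0" --pt "5 -42.6 -11.4 11.9 0" --pt "5 -53.7 -14.4 12.1 0"

```text
time: 15.2
position: [0.5561, 0.0235, 0.2169]
tool_rot: [-179.2, -0.1, -74.9]
force: [5.5, 2.6, 9.7]
finger_gap: 0.12
```

Call:
carry_out --pt "5 -11.1 -3.0 -1.0 0" --pt "5 -22.0 -5.9 -3.1 0" --pt "5 -32.6 -8.7 -6.3 0" --pt "5 -42.9 -11.5 -10.7 0" --pt "5 -52.7 -14.1 -16.0 0"

```text
time: 15.7
position: [0.5009, 0.0087, 0.1993]
tool_rot: [-179.6, -0.0, -74.9]
force: [5.5, 1.8, 0.3]
finger_gap: 0.125
```

Call:
carry_out --pt "5 -9.3 -2.5 -6.4 0" --pt "5 -17.8 -4.8 -13.6 0" --pt "5 -25.7 -6.9 -21.8 0" --pt "5 -32.7 -8.8 -30.7 0" --pt "5 -38.8 -10.4 -40.3 0"

```text
time: 16.2
position: [0.4608, -0.002, 0.157]
tool_rot: [-179.8, 0.0, -75.0]
force: [3.5, 2.9, 1.5]
finger_gap: 0.121
```

Call:
carry_out --pt "5 0 0 0 0" --pt "5 0 0 0 0"

```text
time: 16.4
position: [0.4601, -0.0022, 0.1557]
tool_rot: [179.9, 0.0, -75.0]
force: [5.2, 2.2, -5.2]
finger_gap: 0.121
```

```bash
python3 look.py n6 .52 .0 .1 50
```

```text
[ 0.46022884 -0.00213882  0.15596607] [ 4.77190579  2.03339559 -5.47369731]
```

View pics/n6.png

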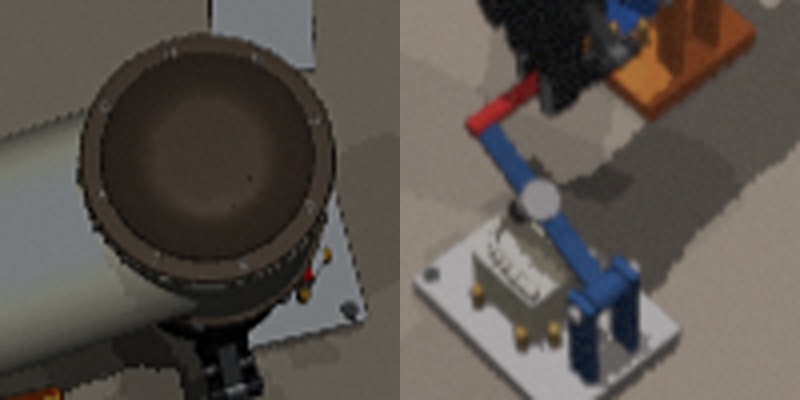

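```bash
python3 - <<'E'
from fit0 import *
p=pickle.load(open("top0.pkl","rb"));C,hsv,op=meas(p,0)
m=(hsv[...,1]>110)&(C[...,2]>.03)&(C[...,0]<.46)&(C[...,0]>.2)&(C[...,1]>-.05)&(C[...,1]<.25)
q=C[m];print(q.min(0),q.max(0));
t=q[q[:,2]>.07];print(t[np.argsort(-t[:,0])][:6], t[np.argsort(t[:,1])][:4])
E
```

```text
[ 0.26   -0.0042  0.0308] [0.4074 0.1654 0.9845]
[[0.4073 0.117  0.0976]
 [0.4072 0.1144 0.0999]
 [0.4072 0.1121 0.1012]
 [0.4055 0.1107 0.0938]
 [0.405  0.112  0.1006]
 [0.405  0.1143 0.0998]] [[ 0.3495 -0.0042  0.9845]
 [ 0.3495 -0.0042  0.9845]
 [ 0.3495 -0.0042  0.9845]
 [ 0.3495 -0.0042  0.9845]]
```

Call:
carry_out --pt "5 -5.2 -1.4 -10.2 0" --pt "5 -9.3 -2.5 -20.8 0" --pt "5 -12.5 -3.3 -31.9 0" --pt "5 -14.5 -3.9 -43.2 0" --pt "5 -15.5 -4.1 -54.6 0"

```text
time: 17.0
position: [0.4443, -0.0064, 0.1025]
tool_rot: [179.9, 0.0, -75.0]
force: [0.4, 2.9, 1.9]
finger_gap: 0.119
```

Call:
carry_out --pt "5 0 0 -2 0" --pt "5 0 0 -4 0" --pt "5 0 0 -4 0"

```text
time: 17.3
position: [0.4441, -0.0065, 0.0983]
tool_rot: [179.9, 0.0, -75.0]
force: [-0.6, 2.8, 0.4]
finger_gap: 0.122
```

Call:
carry_out --pt "5 0 0 -1 0" --pt "5 0 0 -1 0" --pt "5 0 0 -1 0"

```text
time: 17.6
position: [0.4441, -0.0065, 0.0974]
tool_rot: [179.9, 0.0, -75.0]
force: [-3.2, 3.8, 4.3]
finger_gap: 0.122
```

Call:
carry_out --pt "5 0 0 -1 0" --pt "5 0 0 -1 0"

```text
time: 17.8
position: [0.4441, -0.0065, 0.0964]
tool_rot: [179.9, 0.0, -75.0]
force: [-2.7, 3.0, 3.9]
finger_gap: 0.117
```

Call:
carry_out --pt "5 0 0 -1 0" --pt "5 0 0 -1 0"

```text
time: 18.0
position: [0.444, -0.0065, 0.0954]
tool_rot: [179.9, 0.0, -75.0]
force: [-3.3, 3.2, 4.0]
finger_gap: 0.124
```

Call:
carry_out --pt "5 0 0 -1 0" --pt "5 0 0 -1 0" --pt "5 0 0 -1 0"

```text
time: 18.3
position: [0.444, -0.0065, 0.0944]
tool_rot: [179.9, 0.0, -75.0]
force: [-4.4, 2.9, 4.6]
finger_gap: 0.12
```

Call:
carry_out --pt "5 0 0 -1 0" --pt "5 0 0 -2 0" --pt "5 0 0 -2 0"

```text
time: 18.6
position: [0.444, -0.0066, 0.0925]
tool_rot: [179.9, -0.0, -75.0]
force: [-5.1, 3.9, 6.7]
finger_gap: 0.124
```

Call:
carry_out --pt "5 0 0 -1 0" --pt "5 0 0 -1 0"

```text
time: 18.8
position: [0.444, -0.0066, 0.0924]
tool_rot: [179.9, -0.0, -75.0]
force: [-7.7, 3.8, 15.8]
finger_gap: 0.124
```

Call:
carry_out --pt "5 0 0 -1 0" --pt "5 0 0 -1 0"

```text
time: 19.0
position: [0.444, -0.0066, 0.0922]
tool_rot: [179.9, -0.0, -74.9]
force: [-10.6, 5.0, 23.9]
finger_gap: 0.12
```

```bash
python3 look.py n7 .50 .0 .08 50
```

```text
[ 0.44402185 -0.00656164  0.09224453] [-10.97314122   5.56062859  22.10009357]
```

View pics/n7.png

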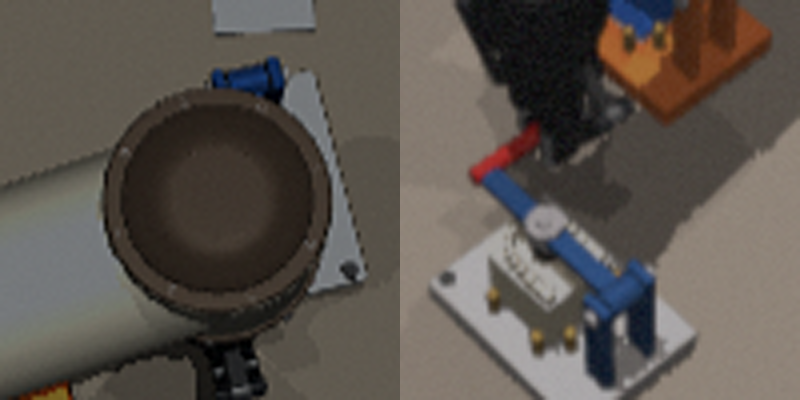

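Call:
carry_out --pt "5 0 0 1 0" --pt "5 0 0 2 0" --pt "5 0 0 2 0"

```text
time: 19.4
position: [0.444, -0.0066, 0.0925]
tool_rot: [179.9, 0.0, -75.0]
force: [-5.6, 4.6, 7.4]
finger_gap: 0.121
```

Call:
carry_out --pt "20 0 0 0 0" --pt "30 0 0 0 0" --pt "50 0 0 0 0" --pt "50 0 0 0 0" --pt "50 0 0 0 0"

```text
time: 19.9
position: [0.445, -0.0064, 0.0923]
tool_rot: [180.0, -0.0, -75.0]
force: [0.1, 0.9, -0.5]
finger_gap: 0.585
```

Call:
carry_out --pt "50 0 0 10 0" --pt "50 0 0 40 0" --pt "50 0 0 80 0" --pt "50 0 0 120 0" --pt "50 0 0 150 0"

```text
time: 20.4
position: [0.4453, -0.0063, 0.2459]
tool_rot: [-179.8, -0.0, -75.0]
force: [0.5, 0.6, 0.4]
finger_gap: 0.589
```

Call:
carry_out --pt "50 -10 40 0 0" --pt "50 -20 85 0 0" --pt "50 -30 130 0 0" --pt "50 -40 175 0 0" --pt "50 -50 215 0 0"

```text
time: 20.9
position: [0.3942, 0.2105, 0.2435]
tool_rot: [-179.9, 0.0, -75.0]
force: [1.2, 0.6, -0.2]
finger_gap: 0.584
```

Call:
carry_out --pt "50 0 0 0 0" --pt "50 0 0 0 0" --pt "50 0 0 0 0"

```text
time: 21.2
position: [0.3948, 0.208, 0.2427]
tool_rot: [-180.0, 0.0, -75.0]
force: [0.0, -0.2, -0.5]
finger_gap: 0.587
```

```bash
python3 look.py n8 .51 -.01 .06 50; python3 - <<'E'
from fit0 import *
a=np.radians(15);R=np.array([[np.cos(a),-np.sin(a)],[np.sin(a),np.cos(a)]]);c0=np.array([.5087,-.0403])
for n in("top","scene"):
    p=pickle.load(open(n+"_n8.pkl","rb"));C,hsv,op=meas(p,n);l=(C[...,:2]-c0)@R*1000;z=C[...,2]*1000
    m=((hsv[...,0]<8)|(hsv[...,0]>172))&(hsv[...,1]>130)&(z>60)&(z<150)&(np.linalg.norm(l-[-53,35],axis=-1)<60)
    if m.sum(): print(n,"handle",m.sum(),np.median(l[m],0),np.median(z[m]),"q~",(np.median(z[m])-6-92)/115)
    m=(abs(l[...,0])<24)&(abs(l[...,1])<24)&(abs(l[...,1])>10)&(z>55)&(z<85);print("cast z",np.percentile(z[m],[5,25,50,75,95]))
    m=(l[...,0]<-24)&(l[...,0]>-34)&(abs(l[...,1])<12)&(z>42)&(z<62)
    if m.sum(): print("front x",np.median(l[m][:,0]))
E
```

```text
[0.39504701 0.20767004 0.2425999 ] [-0.04944221 -0.44036281  0.61646041]
top handle 164 [-53.5321  33.4592] 96.78415179921318 q~ -0.0105725930503202
cast z [64.0632 66.0483 68.7069 73.7139 76.07  ]
front x -29.594955986556542
scene handle 127 [-53.2242  31.8209] 96.00175692192236 q~ -0.01737602676589248
cast z [64.2074 66.4499 71.2503 73.7829 76.8602]
```

View pics/n8.png

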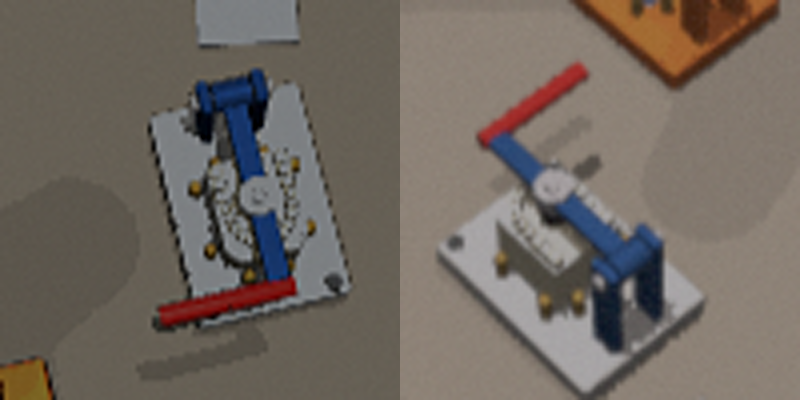

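```bash
python3 -c "
from rig import *
print(close_job())"
```

```text
the job is handed in; nothing more can be done
None
```

The cast is in the bench holder, heel towards the hinge, with the clamp closed over it. I handed the job in at about 21 s of the 72 s; it reports no verdict.

- **Placing:** I took the cast nearest the base and lowered it between the pins. The ejector plate slid at about 6–7 N.
- **Pressing:** The hard stop came at an estimated 1.5–2 mm above the seat point. I pressed it there for about 0.8 s. With the cast's weight added to the force reading, it was pressed with about 17 to 21 N, so the end of the hold may have been slightly over the 20 N asked. It stayed well under the 30 N limit.
- **Clamping:** I let go of the cast and swung the clamp down by its handle until it met its own stop. Then I released it and moved the arm well clear.

**Last checks:**
- **Clamp:** Both cameras put it at about -0.01 to -0.02 rad, which is closed within measuring error.
- **Cast:** The flat of the block is at about 66 mm, so the underside is about 2 mm above the seat point. From the front face in the top view, the cast is within about 1 mm of the nest centre along the holder. The last picture shows no visible turn or tilt, but I didn't measure either.
- **Camera disagreement:** The two cameras differed by about 2–3 mm in absolute position, so I used offsets measured within each camera for the fit.
- **Bystanders:** The arm's path stayed clear of the bowl, spatula and trays. I didn't re-measure their positions at the end.

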